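# Raise the telescoping bench loupe and hold it

### The arm

A 7-joint arm with a two-finger parallel gripper is mounted at the origin on the work surface. World frame = base frame: x ahead of the robot, y to its left, z up, the work surface at z = 0. Lengths are in m, angles in rad, forces in N, time in s.
With the tool pointing down it reaches from about 0.375 to 0.925 m from the base axis. Payload 3.1 kg.
Tool frame: the origin (TCP) lies between the finger pads; the fingertips stand 19 mm ahead of it and the grasp point (between the pads) is the TCP; z points along the fingers, y is the line along which they close (so a half turn about z gives the same grasp; the last joint's range is limited). The gripper opens to 85 mm and grips with 20 to 120 N. Pads are 22 mm wide; open, the fingers measure 114 mm over their backs; the gripper's body (76 mm by 85 mm) begins 54 mm behind the grasp point. The pads swing forward as they close: fully open they stand 13 mm farther back than shut.
Start: joints at [-1.331, 0.383, 0.044, 1.598, -0.018, 1.161, -0.05], TCP at [0.215, 0.613, 0.25] pointing down, gripper open.
Joint ranges: [-2.61, 2.61], [-0.41, 2.15], [-1.48, 1.57], [0, 2.5], [-1.57, 4.71], [0.05, 1.97], [-2.85, 2.85]. Speed limits (rad/s): [2.79, 2.79, 3.14, 3.14, 3.14, 3.14, 3.14].

### API

Orientations are given as a unit quaternion [x, y, z, w].
In Python, from bench import move_ptp, movel, move_j, move_gripper, pause, inverse_kinematics, read_camera, camera_params, MotionError, sign_off, look_for, tip_of, read_time_s, read_qpos, read_joint_vel, read_effort, read_eef_pos, read_tcp_rot, read_ft_force, read_ft_torque, read_finger_gap, read_grasp_force gives the robot as it stands. Calls block until the motion is done:
- move_ptp(position, orientation): joint-space move of the TCP to a pose.
- movel(position, orientation=None, speed=0.15): straight line of the TCP; orientation=None keeps the orientation; speed is the mean speed in m/s.
- move_j(angles): joint-space move.
- move_gripper(opening, effort=None): finger opening in m; effort is the grip in N (None keeps the last); returns when the fingers have stopped.
- pause(seconds).
- inverse_kinematics(position, orientation): joint angles nearest the present ones, or None.
- read_camera(name): name is "scene" or "top"; returns the picture (480x640x3 uint8, red, green, blue); there is no depth.
- camera_params(name): a dict with "K" (3x3 intrinsics, pixels), "dist_coeffs" ([k1, k2, p1, p2, k3] as OpenCV has them; the pictures are not rectified), "camera_from_world" (4x4, takes a point from world to camera coordinates). Camera axes: x right, y down, z forward; pixel columns grow to the right and rows downward; lengths in m; the calibration is good to about 2 mm. A picture is of the moment at which its call begins. camera_params takes no time and is no camera call.
A pose or a line that the arm cannot do raises MotionError and nothing moves.
- sign_off(): hands the job in; it is judged then, once.
Trained networks look in the newest picture that a camera, given by its name, has taken for a name from the list of things; names that differ only in an ending like _2 or _b are one class to them, and where a whole thing is asked for, a point or a joint stands for the part that bears it (a point fixed in the world has none). Each returns a list of dicts, best first, with "confidence" (0 to 1); they miss things now and then, are a little off and sometimes report something else, mostly with a low value. They report only what shows in the picture. A call takes as long as a camera call.
- look_for(camera, name): "at" ([column, row] in pixels, amid what is visible of it).
- tip_of(camera, name): "at" ([column, row] in pixels: a listed point, or the origin of a listed thing).
Readings, each from a call of its own:
- read_time_s(): time.
- read_qpos(): joint angles.
- read_joint_vel(): joint speeds.
- read_effort(): joint torques, N m.
- read_eef_pos(): TCP position.
- read_tcp_rot(): TCP orientation.
- read_ft_force(): force on the tool from outside, world axes, zero at the start.
- read_ft_torque(): the same for the moment, N m.
- read_finger_gap(): finger opening in m.
- read_grasp_force(): force on a finger pad.
Only numpy, scipy, OpenCV 4.12 (cv2) and the standard library are available. Lean on these libraries where they do the work, as an engineer would, in place of code of your own. Each camera call takes 0.05 s, during which the arm holds its last target. There are 200 camera calls.

### The job

Raise the magnifying loupe over the bead tray: press the stand's release button all the way down, then take the black handle bar on top of the column and pull it straight up, past the first stop, until it comes fully out at its second stop. The column sinks back if let go, so finish with the gripper still holding the bar, steady at the second stop. Leave everything else on the bench where it is.

Things in the scene. Friction and masses are not known exactly. Their poses are not given: they have to be found in the camera images.
- column_foot (a point): Loupe stand, screwed to the bench: grey foot plate 170 x 85 x 26 mm (125 mm to -x, 45 mm to +x), upright telescoping column 33 mm across up to z = 120 mm. This point: on the column's axis at bench level. Stand's axes: z up, -x towards the release button, +x towards the lens, y across.
- button_top (a point): Centre of the top of the round black release button, 25 mm across, 95 mm from the column axis towards the stand's -x, top 50 mm above the bench (its housing, 36 mm across, ends 8 mm lower). Travels 6 mm straight down against about 3 N of friction to a hard stop and stays down, no return spring. While it is up, a catch locks the column down (about 2 mm play).
- button (a joint): Travel of the release button, m: 0 up, 0.006 fully down; the column is free from about 0.004.
- handle: Black handle bar on top of the column, 60 mm long along the stand's x, 15 mm wide (y), 16 mm high; origin at its centre, 168 mm above the bench at first, 308 mm at the second stop; axes as the stand's. Grip it from above across its width (fingers closing along the stand's y). A 15 mm rod carries it; 40 mm free on both sides.
- loupe: Loupe carried by the column: lens ring 91 mm across, centred 100 mm from the column axis towards the stand's +x, on an 8 mm steel arm 29 mm below the handle's centre. Origin on the column axis at the arm's height. It rises with the handle; do not grip it.
- upper_tube (a joint): Extension of the thin upper tube out of the lower tube, m: 0 in, 0.070 out. It always comes out first; its end is the first stop. Pull about 2.5 to 5 N.
- lower_tube (a joint): Extension of the lower tube out of the outer tube, m: 0 in, 0.070 out. It follows once the upper tube is fully out, against a spring: pull 7 to 11 N in all. Its end (140 mm total lift of the handle) is the second stop, a hard stop. Let go, both tubes sink back.
- bead_tray: Bystander: White divided bead tray under the lens, 120 x 95 x 20, loose; origin at the centre of its underside (mm). Leave it.
- dropper: Bystander: Small amber dropper bottle, 34 across, 75 high, standing beside the column (mm). Leave it.
- tin: Bystander: Flat round aluminium tin, 44 across, 18 high, near the button (mm). Leave it.
- brush: Bystander: Wooden brush lying beside the foot across from the tin, 170 long (mm). Leave it.
- pliers: Bystander: Pliers with dark grips lying flat, about 140 long, 65 wide, 12 high (mm). Leave it.
- jar: Bystander: Glass jar with aluminium cap, 52 across, 60 high (mm). Leave it.
- glue: Bystander: White glue bottle, 40 across, 100 high (mm). Leave it.
- necklace_stand: Bystander: Wooden T-shaped necklace stand, foot 90 across, 177 high, bar 130 long; has no button and no lens. Not part of the job (mm). Leave it.

How it is judged:
By the outcome, as a careful person would: the job done as asked, in the order asked, and still so for the second after the job is handed in, while the arm keeps its last pose, push and grip.
It also fails if it takes over 45 s, if anything falls off the work surface, if the arm or the gripper's body presses on something with over 40 N, if the wrist force passes 120 N, or if a joint passes its speed limit or range.

## Working session

There is one attempt and no reset: what is moved stays moved. The work goes in short steps, each a Python script; the robot and the scene stay as the last script left them, time stands still between calls to the robot, and variables do not carry over. Pictures are saved under pics/ and viewed, at most 10 in all, crops included, and the job is handed in when it is done.

```bash
ls; mkdir -p pics; cat > h.py <<'E'
from bench import *
import numpy as np, cv2
def ray(cam,px):
    p=camera_params(cam); K=np.array(p["K"]);d=np.array(p["dist_coeffs"]);T=np.array(p["camera_from_world"])
    u=cv2.undistortPoints(np.array([[px]],float),K,d)[0,0]
    R=T[:3,:3];c=-R.T@T[:3,3];v=R.T@np.array([u[0],u[1],1.]);return c,v/np.linalg.norm(v)
def onz(cam,px,z):
    c,v=ray(cam,px);return c+v*(z-c[2])/v[2]
def proj(cam,P):
    p=camera_params(cam);T=np.array(p["camera_from_world"])
    return cv2.projectPoints(np.array(P,float).reshape(-1,1,3),cv2.Rodrigues(T[:3,:3])[0],T[:3,3],np.array(p["K"]),np.array(p["dist_coeffs"]))[0][:,0]
def snap(cam,name):
    im=read_camera(cam);cv2.imwrite(f"pics/{name}.png",im[:,:,::-1]);return im
E
python3 - <<'E'
from h import *
for c in("scene","top"):
    snap(c,c+"0"); print(c,"cam",ray(c,(320,240))[0].round(3))
    for n,z in(("column_foot",0),("button_top",.05),("handle",.168),("loupe",.139),("bead_tray",0),("dropper",0.037),("tin",.009)):
        for d in tip_of(c,n)[:2]: print(n,np.round(d["at"],1),round(d["confidence"],2),onz(c,d["at"],z).round(4))
E
```

```text
pics
scene cam [1.28  0.575 1.09 ]
column_foot [344.8 285.6] 0.97 [0.5683 0.0767 0.    ]
button_top [347.8 246.4] 0.52 [0.494  0.0257 0.05  ]
handle [344.1 236.8] 0.63 [0.5647 0.0627 0.168 ]
loupe [345.9 248.9] 0.85 [0.5704 0.0742 0.139 ]
bead_tray [336.9 324.4] 0.69 [0.6742 0.1355 0.    ]
bead_tray [240.3 170. ] 0.56 [ 0.4171 -0.4562  0.    ]
dropper [381.6 291.5] 0.64 [0.549  0.1739 0.037 ]
tin [375.1 259.9] 0.55 [0.4546 0.0888 0.009 ]
top cam [0.279 0.01  1.417]
column_foot [144.3 230.8] 0.63 [0.6043 0.4527 0.    ]
column_foot [295.5 243.3] 0.57 [0.563  0.0662 0.    ]
button_top [312.1 275.2] 0.5 [0.4741 0.0256 0.05  ]
handle [291.6 228.7] 0.67 [0.5627 0.0678 0.168 ]
loupe [145.  311.4] 0.26 [0.3868 0.4014 0.139 ]
bead_tray [509.5 239.6] 0.6 [ 0.5605 -0.4768  0.    ]
bead_tray [270.4 201.6] 0.56 [0.673  0.1289 0.    ]
dropper [258.4 261.7] 0.47 [0.5119 0.1558 0.037 ]
dropper [289.6 298.5] 0.24 [0.4206 0.0809 0.037 ]
tin [293.3 298. ] 0.74 [0.4245 0.0732 0.009 ]
```

```bash
python3 - <<'E'
import cv2
for c,(x0,y0,x1,y1) in {"scene":(250,170,450,350),"top":(210,150,390,330)}.items():
    im=cv2.imread(f"pics/{c}0.png")[y0:y1,x0:x1]; s=4 if c=="scene" else 3.3
    cv2.imwrite(f"pics/{c}0c.png",cv2.resize(im,None,fx=3.3,fy=3.3,interpolation=cv2.INTER_CUBIC))
E
```

```text
(no output)
```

View pics/scene0c.png

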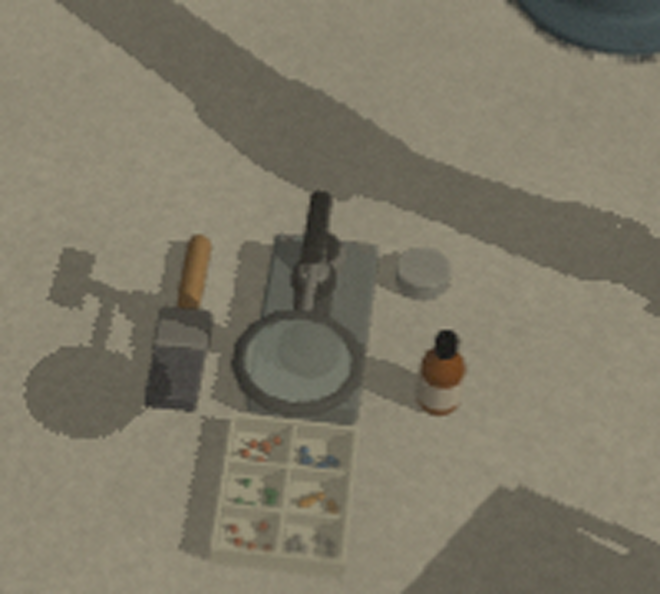

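View pics/top0c.png

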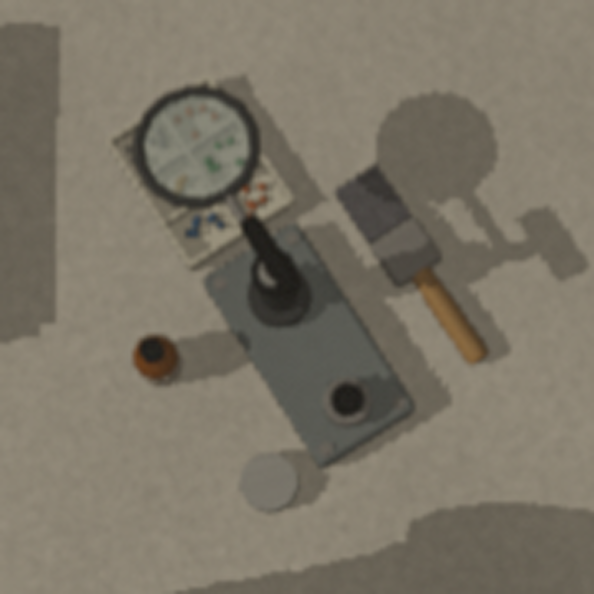

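View pics/scene0.png

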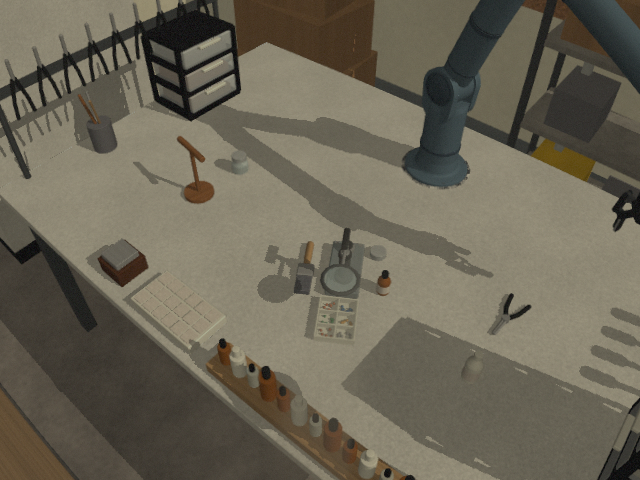

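Scene picture: stand near (345,260), bar at (346,238), tin at (378,252), dropper at (384,284). Top picture: button at (315,271), bar centre at (292,228), lens centre at (270,194.5). I'll fit the stand's pose (x, y, yaw) to these.

```bash
python3 - <<'E'
from h import *
from scipy.optimize import least_squares
loc=[("top",(-.095,0,.05),(315.2,271.2)),("top",(0,0,.168),(291.7,228.3)),("top",(.1,0,.139),(269.7,194.5)),("top",(0,0,0),(295.5,243.3)),
("scene",(0,0,0),(344.8,285.6)),("scene",(0,0,.168),(345,238)),("scene",(0,0,.139),(345.9,248.9)),("scene",(.1,0,.139),(250+299/3.3,170+360/3.3))]
def W(q,l):
    c,s=np.cos(q[2]),np.sin(q[2]);return [q[0]+c*l[0]-s*l[1],q[1]+s*l[0]+c*l[1],l[2]]
f=lambda q:np.concatenate([proj(c,W(q,l))[0]-m for c,l,m in loc])
r=least_squares(f,[.565,.067,.5],loss="soft_l1");q=r.x
print(q,np.round(f(q).reshape(-1,2),1).tolist(),"button",W(q,(-.095,0,.05)))
im=cv2.imread("pics/top0.png");im2=cv2.imread("pics/scene0.png")
pts=[(-.125,-.0425,.026),(-.125,.0425,.026),(.045,.0425,.026),(.045,-.0425,.026),(-.03,0,.176),(.03,0,.176),(-.095,0,.05),(.1,0,.139)]
out=[]
for c,i,(x,y) in(("top",im,(215,155)),("scene",im2,(270,190))):
    i=cv2.resize(i[y:y+150,x:x+130],None,fx=3,fy=3,interpolation=cv2.INTER_CUBIC)
    for p in pts:
        u=(proj(c,W(q,p))[0]-(x,y)+.5)*3;cv2.circle(i,tuple(int(v) for v in u),3,(0,0,255),1)
    out.append(i)
cv2.imwrite("pics/fit.png",np.hstack(out))
q0=np.array(read_qpos());print("rot",read_tcp_rot(),read_eef_pos())
E
```

```text
[0.56484116 0.06824617 0.54663627] [[-0.4, -0.0], [-0.3, -0.6], [-0.6, 0.5], [-0.8, -0.7], [-1.8, -2.5], [0.9, -0.0], [-0.5, -2.5], [-0.4, -0.3]] button [np.float64(0.48368476203304966), np.float64(0.01886359617181569), 0.05]
rot [ 1.68078189e-01  9.85773665e-01  4.78902828e-05 -2.32681504e-05] [0.21540305 0.61330136 0.25031375]
```

View pics/fit.png

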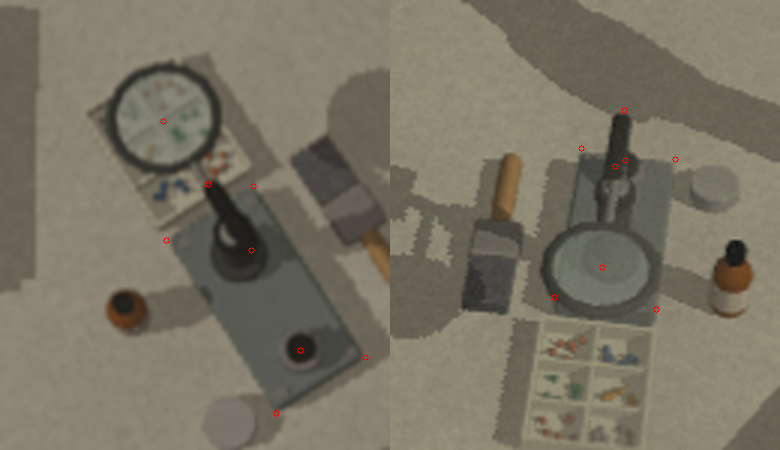

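The fit agrees with the picture: the reprojected points lie on the button, lens and bar, and the foot corners match to within a few mm. The robot can move now.

```bash
cat >> h.py <<'E'
Q=(0.5648,0.0682,0.5466)
def W(l):
    c,s=np.cos(Q[2]),np.sin(Q[2]);return [Q[0]+c*l[0]-s*l[1],Q[1]+s*l[0]+c*l[1],l[2]]
def ori(a): return [np.cos(a/2),np.sin(a/2),0,0]
E
python3 - <<'E'
from h import *
for a in(Q[2],Q[2]+np.pi):
    for l in((-.095,0,.06),(0,0,.168),(0,0,.32)):
        s=inverse_kinematics(W(l),ori(a));print(round(a,2),l,None if s is None else np.round(s,2))
E
```

```text
0.55 (-0.095, 0, 0.06) [-0.77  0.45  0.75  2.15 -0.47  0.71 -0.73]
0.55 (0, 0, 0.168) [-0.77  0.38  0.7   1.9  -0.3   0.97 -0.96]
0.55 (0, 0, 0.32) [-0.83  0.2   0.73  1.74 -0.14  1.25 -1.08]
3.69 (-0.095, 0, 0.06) [-0.53  0.38  0.46  2.14 -0.26  0.67  2.23]
3.69 (0, 0, 0.168) [-0.54  0.34  0.41  1.89 -0.16  0.95  2.06]
3.69 (0, 0, 0.32) [-0.63  0.18  0.5   1.73 -0.09  1.25  2.01]
```

```bash
python3 - <<'E'
from h import *
print("t",read_time_s()); o=ori(Q[2])
move_ptp(W((-.095,0,.30)),o); move_gripper(0.0,40)
movel(W((-.095,0,.10)),o,speed=.15)
print("t",read_time_s(),read_eef_pos(),read_finger_gap(),read_ft_force()); snap("top","press");snap("scene","press_s")
a=cv2.imread("pics/press.png")[180:330,230:390];b=cv2.imread("pics/press_s.png")[170:320,270:430]
cv2.imwrite("pics/pressc.png",cv2.resize(np.hstack([a,b]),None,fx=2.5,fy=2.5,interpolation=cv2.INTER_CUBIC))
print(proj("scene",W((-.095,0,.081))),proj("top",W((-.095,0,.081))))
E
```

```text
t 0.8
t 5.3833 [0.48451255 0.0188827  0.10080501] -6.923625588516391e-05 [ 0.79722885 -0.7237644  -0.17090531]
[[348.7021665  234.68311589]] [[314.70255228 269.24586501]]
```

View pics/pressc.png

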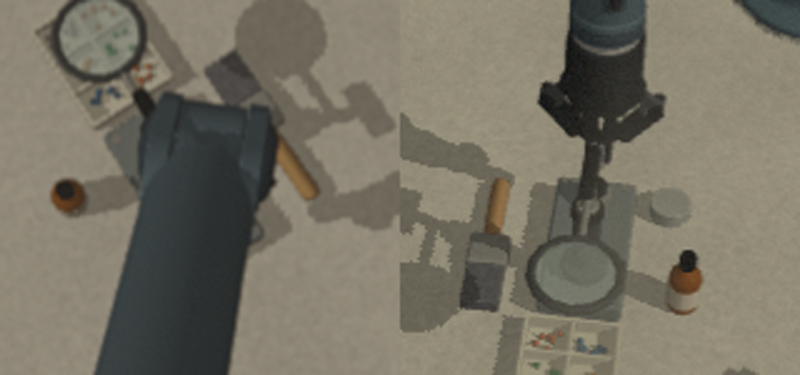

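The closed fingers are over the button, which the arm hides from both cameras, and the bar beside them is clear. I'll press with force feedback.

```bash
python3 - <<'E'
from h import *
movel(W((-.095,0,.075)),speed=.08); pause(.2); f0=np.array(read_ft_force()); print(f0.round(1))
z=.073
while z>.052:
    movel(W((-.095,0,z)),speed=.03); f=np.array(read_ft_force())-f0; e=read_eef_pos()
    print(round(z,4),round(e[2],4),f.round(1),round(read_time_s(),2))
    if f[2]>14 or np.hypot(f[0],f[1])>8: break
    z-=.0015
E
```

```text
[ 0.1 -0.2 -0. ]
0.073 0.073 [-0.5  0.6 -0.4] 6.4
0.0715 0.0714 [-0.9 -0.3  0.9] 6.65
0.07 0.0699 [ 0.3  0.1 -0.5] 6.9
0.0685 0.0685 [-0.3  0.4  0.3] 7.15
0.067 0.067 [-0.   0.7  2. ] 7.4
0.0655 0.0654 [-0.9 -0.2  1.2] 7.65
0.064 0.0639 [0.4 0.5 1. ] 7.9
0.0625 0.0631 [-2.3 -0.6  6.8] 8.15
0.061 0.0629 [-6.9 -1.2 20. ] 8.4
```

The contact height and the hard stop match a full 6 mm of travel (z 0.069 to 0.063). Next is the bar.

```bash
python3 - <<'E'
from h import *
movel(W((-.095,0,.235)),speed=.15); move_gripper(.05,40)
movel(W((0,0,.225)),speed=.15)
print("t",read_time_s(),read_eef_pos(),read_finger_gap()); snap("top","h");snap("scene","h_s")
b=cv2.imread("pics/h_s.png")[150:310,270:430]
cv2.imwrite("pics/hc.png",cv2.resize(b,None,fx=3.7,fy=3.7,interpolation=cv2.INTER_CUBIC))
for c in("scene",):
    for n,z in (("handle",.168),("button_top",.044),("loupe",.139)):
        for d in tip_of(c,n)[:1]: print(n,d,onz(c,d["at"],z))
E
```

```text
t 11.025 [0.56414816 0.06728676 0.2247942 ] 0.04987981927232553
handle {'at': [342.2, 238.1], 'confidence': 0.59} [0.57081544 0.06190622 0.168     ]
button_top {'at': [346.6, 249.3], 'confidence': 0.35} [0.49953636 0.02643242 0.044     ]
loupe {'at': [344.5, 247.2], 'confidence': 0.91} [0.56830211 0.06828036 0.139     ]
```

View pics/hc.png

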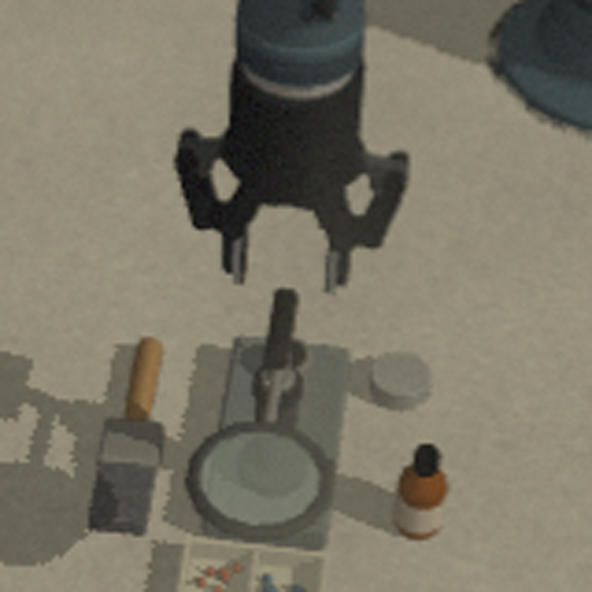

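The bar (crop 283,330) lies midway between the open fingers (235 and 337). I'll descend and grip.

```bash
python3 - <<'E'
from h import *
f0=np.array(read_ft_force())
for z in(.195,.180,.170):
    movel(W((0,0,z)),speed=.07); f=np.array(read_ft_force())-f0; print(z,f.round(1))
    if np.linalg.norm(f)>8: movel(W((0,0,.225)));raise SystemExit
move_gripper(.0,60); pause(.2)
print(read_finger_gap(),read_grasp_force(),read_eef_pos(),(np.array(read_ft_force())-f0).round(1),read_time_s())
for z in(.173,.176,.181,.19):
    movel(W((0,0,z)),speed=.04); f=np.array(read_ft_force())-f0
    print(z,round(read_eef_pos()[2],4),f.round(1),round(read_finger_gap(),4),round(read_time_s(),2))
    if np.linalg.norm(f)>15: break
E
```

```text
0.195 [ 0.9 -0.5 -1.7]
0.18 [-0.4  0.8 -2.1]
0.17 [-0.7 -0.2 -1.4]
0.013793753766618743 60.45568149536848 [0.56529777 0.06771756 0.17042697] [ 0.2 -1.7  0.1] 13.1167
0.173 0.1731 [ 3.4 -2.5 -3.4] 0.0138 13.37
0.176 0.1763 [ 2.5 -2.6 -3.5] 0.014 13.62
0.181 0.1813 [ 2.  -2.8 -3.2] 0.014 13.89
0.19 0.1901 [ 3.5 -3.4 -3. ] 0.0141 14.27
```

```bash
python3 - <<'E'
from h import *
z=.19
for z in [.21,.232,.245,.26,.28,.297,.303]+[.303+.0015*i for i in range(1,9)]:
    movel(W((0,0,z)),speed=.05); f=np.array(read_ft_force())
    print(round(z,4),read_eef_pos().round(4) if hasattr(read_eef_pos(),'round') else read_eef_pos(),f.round(1),round(read_finger_gap(),4),round(read_time_s(),2))
    if f[2]<-20 or np.linalg.norm(f)>40: break
E
```

```text
0.21 [0.5649 0.068  0.2099] [ 3.4 -3.2 -1.2] 0.0142 14.82
0.232 [0.5649 0.068  0.2317] [ 4.3 -3.5 -1.1] 0.0137 15.41
0.245 [0.5647 0.0681 0.2438] [ 6.1 -4.  -5.6] 0.0141 15.82
0.26 [0.5646 0.0681 0.2586] [ 6.6 -2.9 -6.3] 0.0139 16.27
0.28 [0.5646 0.068  0.2784] [ 5.4 -2.4 -6.8] 0.0139 16.82
0.297 [0.5645 0.0681 0.2951] [ 6.8 -2.8 -7.2] 0.0136 17.31
0.303 [0.5645 0.0681 0.3011] [ 6.1 -3.1 -8.7] 0.0141 17.57
0.3045 [0.5645 0.068  0.3024] [ 7.3 -2.9 -7.9] 0.0136 17.82
0.306 [0.5645 0.068  0.3038] [ 5.5 -3.5 -8.5] 0.0137 18.07
0.3075 [0.5645 0.0681 0.3052] [ 7.  -2.9 -8.1] 0.0144 18.32
0.309 [0.5645 0.068  0.3067] [ 5.9 -2.9 -8.6] 0.0136 18.57
0.3105 [0.5645 0.0681 0.3082] [ 6.4 -3.2 -7.6] 0.0138 18.82
0.312 [0.5645 0.068  0.3097] [ 5.9 -2.6 -8.9] 0.0136 19.07
0.3135 [0.5644 0.0681 0.3106] [  7.5  -1.7 -11. ] 0.0141 19.32
0.315 [0.5641 0.068  0.3107] [  8.9  -2.7 -15.5] 0.0139 19.57
```

The hard stop shows at z 0.3107, which is 140 mm of lift. I'll add a small margin, then check that it holds.

```bash
python3 - <<'E'
from h import *
movel(W((0,0,.3162)),speed=.03)
for i in range(3): pause(.4); print(read_eef_pos(),np.round(read_ft_force(),1),read_finger_gap(),read_grasp_force(),read_time_s())
a=read_camera("top")[180:330,230:390];b=read_camera("scene")[150:300,270:430]
cv2.imwrite("pics/end.png",cv2.resize(np.hstack([a,b])[:,:,::-1],None,fx=2.5,fy=2.5,interpolation=cv2.INTER_CUBIC))
E
```

```text
[0.56396151 0.06807603 0.31079502] [ 10.9  -3.3 -19.7] 0.01400885588302512 59.541541705839336 20.225
[0.56394235 0.06809126 0.31080262] [ 12.   -3.6 -19.9] 0.014206289621312767 59.54304664861411 20.625
[0.56394791 0.06809458 0.31080164] [ 11.1  -2.7 -19.8] 0.013821993712150357 59.54162091482431 21.025
```

View pics/end.png

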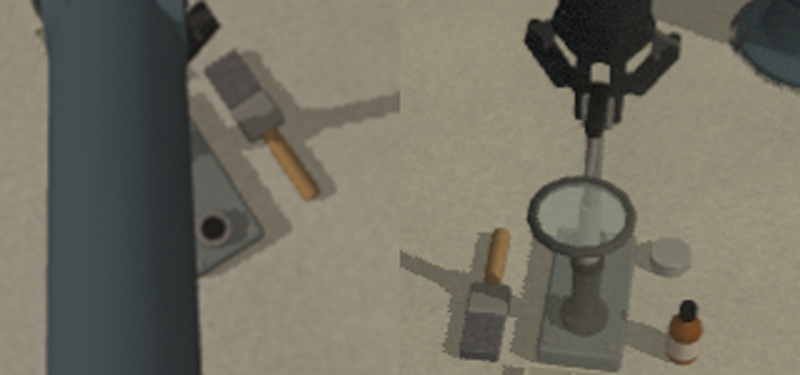

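The picture shows both tubes out, the loupe raised (scene crop 583,215), the bar held, and the button down (top crop 213,228). The brush, tin and dropper look undisturbed.

```bash
python3 -c "
from bench import *
print(sign_off())"
```

```text
the job is handed in; nothing more can be done
None
```

The job is handed in: the button is fully down, the loupe is raised 140 mm to its second stop, and the gripper is holding the bar there, steady under about 20 N of upward pull.

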